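Draw the steriliser tray out to its catch with the tray hook

TASK

The small bench steriliser stands open with its tray of glassware still inside. Take the tray hook off its rest, hook it down behind the tray's front wall and draw the tray straight out, slowly, through its spring buffers up to the stop, just firmly enough that the catch springs up and holds it there; do not tug at it beyond that, do not touch the tray with the fingers, and keep the beaker and the dish standing on it. Then unhook, lay the hook back in its two-forked rest as it lay before, and leave the other things on the bench where they are.

Things in the scene. Friction and masses are not known exactly. Their poses are not given: they have to be found in the camera images.
- steriliser: White bench steriliser, fixed, 205 mm high, x -97.5 (front) to 97.5, y -195 to 118 mm. Origin on the bench under the chamber's middle, x into the chamber; mouth clear for y within 102 mm and z 36 to 178 mm. The open door lies level before it, y within 118 mm, out to x = -272 mm, top at z = 28 mm. Runners carry the tray at z = 62 mm; it slides along x only, 2 mm side play.
- tray: Plain metal tray, 165 (x) by 200 (y) by 27 mm high, 0.18 to 0.36 kg, loose on the runners. Origin under its floor's middle, axes as the steriliser's, floor top at z = 3 mm. Starts within 8 mm of the steriliser's x = 0. Drawn along -x it drags with 2 to 5 N for some 30 to 90 mm, then meets spring buffers and a hard stop hidden under it (see catch). Their place differs each time and is not measured.
- tray_wall (a point): Middle of the top of the tray's front wall, on its outer side: (-82.5, 0, 27) mm in the tray's frame. The wall is 24 mm high inside, with a rolled rim 5.6 mm thick, so its inner side is 5.6 mm behind this point; the next 40 mm of floor behind it are empty.
- catch (a joint): Sprung roller on the stop bracket under the tray: 0.0065 m when the tray's floor holds it down, 0 when it is up in the slot of the tray's floor. The buffers add 4 N to the drag at first touch, 8 N after 3 mm, where the roller springs up, and 10 N after 5 mm, at the hard stop. Let go earlier and they push the tray back. So a pull of 13 to 16 N latches it; over 20 N is too hard.
- hook: Tray hook, 0.13 kg: grey grip 90 mm long (x), 16 mm wide (y), 24 mm high (z), and a 7 mm steel rod along its middle. Origin in the middle of the grip, on the rod's axis; x towards the tip, z up. Ahead of the grip the rod runs to x = 135 mm and there turns straight down to its rounded end at z = -26.5 mm; behind it the rod runs to x = -78 mm and ends in a small ring.
- hook_tip (a point): The lower end of the downturned tip of the hook, at (135, 0, -26.5) mm in the hook's frame.
- rest: Fixed hook rest beside the steriliser's door: base plate 190 by 66 by 8 mm with two V-shaped wire forks at x = -62 and 75 mm. Origin on the bench under the middle of the hook's grip as it lies there, x towards the tip. The Vs are 41 mm wide at the top (z = 87 mm), their bottom at z = 52 mm; the rod lies in them behind and ahead of the grip, axis at z = 65 mm, tip hanging down.
- beaker: Empty glass beaker, 77 mm across, 95 mm high, standing on the tray in its rear left part. Origin in the middle of its foot.
- dish: Lidded petri dish, 94 mm across, 16 mm high, lying on the tray in its rear right part. Origin in the middle of its underside.
- tips: Blue pipette tip box, 76 by 118 by 80 mm, bystander. Origin in the middle of its underside.
- bench_timer: Flat bench timer, 62 by 66 by 18 mm, bystander. Origin in the middle of its underside.
- pen: Felt marker, 136 mm long, 16 mm thick, lying on the bench, bystander. Origin under its middle.
Things that resemble listed ones, but are neither listed nor needed, are in the scene too. There is more than one size of the hook; the one meant has the size given above.

How it is judged:
On the way, in this order (a step that is already met when the one before it is completed fails the run):
1. the hook is lifted off its rest (z of hook in the frame of rest above 0.1 m), for 0.2 s.
2. the hook's tip is down inside the tray, behind its front wall (x of hook_tip in the frame of tray between -0.0815 and -0.052 m and z of hook_tip in the frame of tray between -0.002 and 0.021 m and y of hook_tip in the frame of tray between -0.095 and 0.095 m and value of joint catch above 0.003 m), for 0.1 s.
3. with the hook still behind the wall, the tray is drawn out to its stop and the catch is up (x of hook_tip in the frame of tray between -0.0815 and -0.052 m and z of hook_tip in the frame of tray between -0.002 and 0.021 m and y of hook_tip in the frame of tray between -0.095 and 0.095 m and value of joint catch below 0.0015 m and x of tray in the frame of steriliser between -0.095 and -0.035 m and angle between tray's own z axis and vertical below 0.06 rad), for 0.2 s.
At the end, for the whole second after the job is handed in: Tray level and out at its stop (over 35 mm forward of the steriliser's middle), catch up to within 1.5 mm; beaker and dish standing on it; hook at rest in both forks, within 16 mm lengthwise, 8 mm sideways, 7 mm in height, 0.12 rad along the rest, tip hanging within 0.45 rad (value of joint catch below 0.0015 m and x of tray in the frame of steriliser between -0.095 and -0.035 m and angle between tray's own z axis and vertical below 0.06 rad and angle between each of beaker, dish's own z axis and vertical below 0.2 rad and z of beaker in the frame of tray between -0.005 and 0.012 m and x of beaker in the frame of tray between -0.09 and 0.09 m and y of beaker in the frame of tray between -0.105 and 0.105 m and z of dish in the frame of tray between -0.005 and 0.012 m and x of dish in the frame of tray between -0.09 and 0.09 m and y of dish in the frame of tray between -0.105 and 0.105 m and z of hook in the frame of rest between 0.058 and 0.072 m and y of hook in the frame of rest between -0.008 and 0.008 m and x of hook in the frame of rest between -0.016 and 0.016 m and angle between the x axis of hook and the x axis of rest, either way round below 0.12 rad and angle between hook's own z axis and vertical below 0.45 rad and linear speed of hook below 0.03 m/s and linear speed of tray below 0.02 m/s); the robot touches nothing.
It fails at once if the hook pulls or pushes at the tray with more than 20 N (contact force between hook and tray above 20 N).
It fails at once if the fingers or the arm touch the tray (contact force between any of the fingers, the arm and tray above 1 N).
It fails at once if the beaker or the dish is tipped (angle between any of beaker, dish's own z axis and vertical above 0.35 rad).
It fails at once if a bystander is pushed more than 20 mm (distance of any of tips, bench_timer, pen from where it was at the start of the episode above 0.02 m).
It also fails if it takes over 64 s, if anything falls off the work surface, if the arm or the gripper's body presses on something with over 40 N, if the wrist force passes 120 N, or if a joint passes its speed limit or range.

ROBOT

A 6-joint arm with a two-finger parallel gripper is mounted at the origin on a cart in front of the work surface, level with it; the furniture and walls round the work are solid. World frame = base frame: x ahead of the robot, y to its left, z up, the work surface at z = 0. Lengths are in m, angles in rad, forces in N, time in s.
With the tool pointing down it reaches from about 0.35 to 0.975 m from the base axis. Payload 17.4 kg.
Tool frame: the origin (TCP) lies midway between the tips of the shut fingers; the grasp point (between the pads) lies 19 mm behind it; z points along the fingers, y is the line along which they close (so a half turn about z gives the same grasp; the last joint's range is limited). The gripper opens to 85 mm and grips with 20 to 120 N. Pads are 22 mm wide; open, the fingers measure 114 mm over their backs; the gripper's body (76 mm by 85 mm) begins 54 mm behind the grasp point. The pads swing forward as they close: fully open they stand 13 mm farther back than shut.
Start: joints at [1.227, 0.116, 1.442, -0, 1.584, -0.038], TCP at [0.203, 0.644, 0.231] pointing down, gripper open.
Joint ranges: [-2.83, 2.83], [-0.83, 2.19], [0.07, 2.5], [-1.14, 4.28], [0.01, 3], [-2.97, 2.97]. Speed limits (rad/s): [1.89, 1.89, 2.22, 3.14, 3.14, 3.14].

INTERFACE

Orientations are given as [roll, pitch, yaw] about the fixed x, y, z axes, in that order (R = Rz(yaw) Ry(pitch) Rx(roll)).
In Python, from rig import get_state, optics, ticket gives the robot as it stands.
- The arm moves only by the tool play_rows, never from a script. Its argument "plan" is a list of rows, each an object of numbers: "gripper": the opening, from 0 (shut) to 1 (fully open); "x", "y", "z": the shift along the tool's x, y, z in mm; "rx", "ry", "rz": the turn, a rotation vector about the tool's x, y, z in rad. A call has 1 to 12 rows; each row shifts and turns the commanded pose from where the row before left it, along the tool's axes as they then stand; what a row does not reach is not made up. A row lasts 1/8 s, in which the tool goes at most 62.5 mm and 10.7 degrees, less where a joint would pass 70% of its speed; a pose out of reach is approached as far as the arm can. A call with a gripper value outside its range is refused whole. The fingers move at their own pace and stop on an object; the grip force is fixed at half the most. Time passes only in rows, so rows that do not move let the fingers close. It gives the time, the measured TCP pose, the force, the opening and the grip force at its end, in the units of the state.
- get_state(): the state, without advancing time (a new reading comes with each control period).
- optics.snapshot(name): name is "scene" or "top"; returns (picture, depth): 420x560x3 uint8, red, green, blue; 420x560 float32, m along the optical axis (not along the pixel's ray), 0 where there is no reading.
- optics.get_calibration(name): a dict with "intrinsics" (3x3 intrinsics, pixels), "k1" (the pictures are not rectified: a ray, as slopes to the right and down, at radius r is drawn at 1 + k1 r^2 times it, then the intrinsics apply), "T" (4x4, takes a point from camera to world coordinates). Camera axes: x right, y down, z forward; pixel columns grow to the right and rows downward; lengths in m; the calibration is good to about 2 mm. A picture is of the moment at which its call begins. get_calibration takes no time and is no camera call.
- ticket.close_job(): hands the job in; it is judged then, once.
The state is a dict: "time_s": time; "q": joint angles; "joint_velocities": joint speeds; "tau": joint torques, N m; "tcp_pos": TCP position; "eef_rot": TCP orientation; "ft_force": force on the tool from outside, world axes, zero at the start; "moment": the same for the moment, N m; "grip_width": opening from 0.0 (shut) to 1.0 (fully open); "finger_force": force on a finger pad.
Only numpy, scipy, OpenCV 4.12 (cv2) and the standard library are available. Lean on these libraries where they do the work, as an engineer would, in place of code of your own. Each camera call takes 0.05 s, during which the arm holds its last target. There are 200 camera calls.

## Working session

There is one attempt and no reset: what is moved stays moved. The work goes in short steps, Python scripts to look and compute and a tool call to move; the robot and the scene stay as the last step left them, time stands still between calls to the robot, and variables do not carry over. Pictures are saved under pics/ and viewed, at most 10 in all, crops included, and the job is handed in when it is done.

Besides the shell and the picture viewer there is one more tool, called after "Emit:" as a command line: name --argument value ..., lists and objects as JSON in quotes. play_rows: Moves the arm, as the interface text tells. Its arguments: {"type":"object","properties":{"plan":{"type":"array","items":{"type":"object","properties":{"gripper":{"type":"number"},"x":{"type":"number"},"y":{"type":"number"},"z":{"type":"number"},"rx":{"type":"number"},"ry":{"type":"number"},"rz":{"type":"number"}}}}},"required":["plan"]}

```bash
mkdir -p pics; cat > h.py <<'E'
import numpy as np, cv2
from rig import get_state, optics, ticket
def snap(n):
    p,d=optics.snapshot(n); np.savez('%s.npz'%n,p=p,d=d); return p,d
def load(n):
    f=np.load('%s.npz'%n); return f['p'],f['d']
def cloud(n,d):
    c=optics.get_calibration(n); K=np.array(c['intrinsics']);T=np.array(c['T'])
    h,w=d.shape; u,v=np.meshgrid(np.arange(w),np.arange(h))
    pts=np.stack([u,v],-1).reshape(-1,1,2).astype(float)
    q=cv2.undistortPoints(pts,K,np.array([c['k1'],0,0,0,0.]))[:,0].reshape(h,w,2)
    P=np.dstack([q[...,0]*d,q[...,1]*d,d]); P=P@T[:3,:3].T+T[:3,3]; P[d<=0]=np.nan
    return P
E
python3 - <<'E'
from h import *
for n in('scene','top'):
    p,d=snap(n); cv2.imwrite(f'pics/{n}0.png',cv2.resize(p[...,::-1],(800,600)))
    print(n,np.round(optics.get_calibration(n)['T'],3).tolist(),optics.get_calibration(n)['intrinsics'])
print(get_state())
E
```

```text
scene [[0.357, -0.475, 0.804, -0.549], [-0.934, -0.198, 0.298, -0.485], [0.018, -0.858, -0.514, 0.798], [0.0, 0.0, 0.0, 1.0]] [[450.68074582   0.         288.95548979]
 [  0.         450.68074582 216.16787518]
 [  0.           0.           1.        ]]
top [[-0.338, -0.73, 0.594, -0.179], [-0.941, 0.265, -0.21, 0.176], [-0.004, -0.63, -0.776, 1.021], [0.0, 0.0, 0.0, 1.0]] [[404.18183506   0.         279.28051695]
 [  0.         404.18183506 211.73004933]
 [  0.           0.           1.        ]]
{'time_s': 0.1, 'q': array([ 1.22718433e+00,  1.16424081e-01,  1.44219722e+00, -2.05535306e-05,
        1.58400258e+00, -3.77725498e-02]), 'joint_velocities': array([-1.11748308e-03, -9.39965398e-04, -9.40978834e-05,  5.78156134e-04,
       -7.04291962e-04, -3.04564049e-04]), 'tau': array([ 1.31869590e-03, -7.33660698e+01, -6.33789539e+01, -3.65964854e-05,
        5.16427433e-03,  4.95630033e-06]), 'tcp_pos': array([0.20317663, 0.64351475, 0.23064617]), 'eef_rot': array([-3.14056139e+00, -1.84053650e-05,  2.83575294e+00]), 'ft_force': array([ 0.14696495,  0.11995438, -0.06396059]), 'moment': array([-0.00963599,  0.01355945, -0.01968744]), 'finger_force': 0.0, 'grip_width': 1.0033096342774799}
```

View pics/scene0.png

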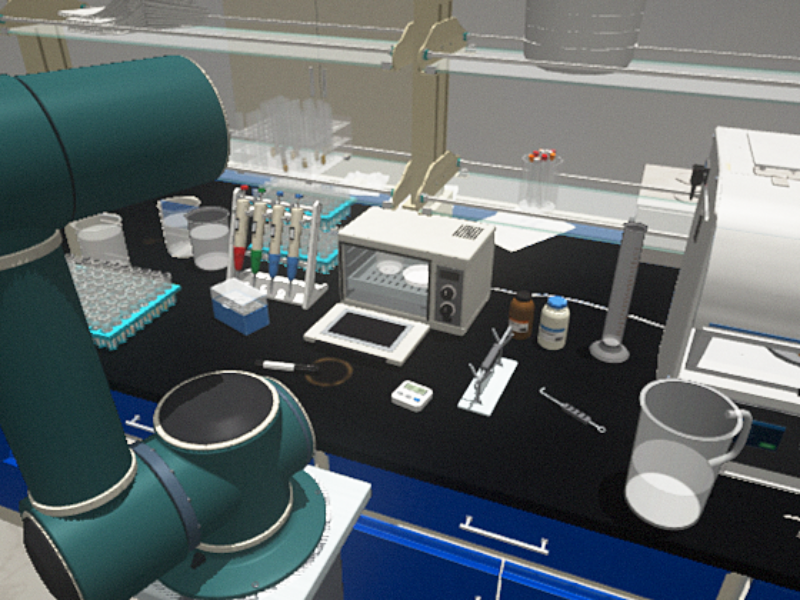

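View pics/top0.png

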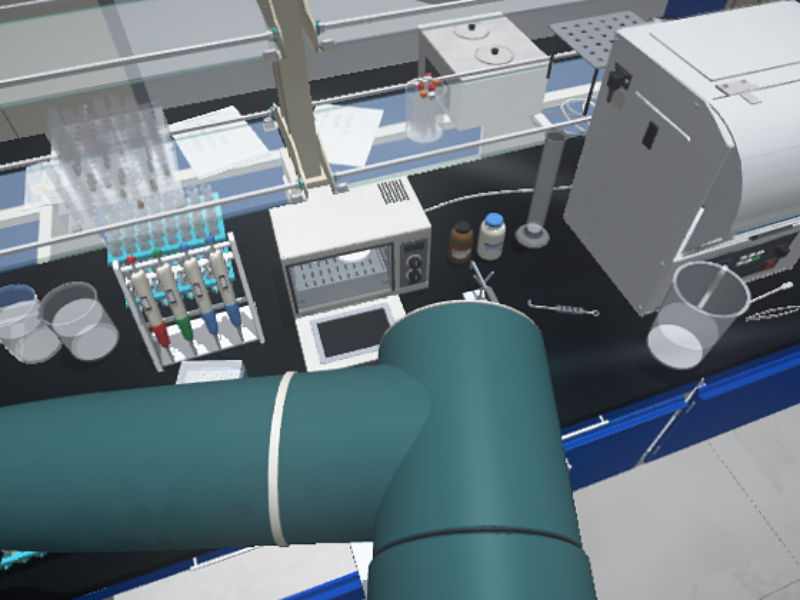

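Scene view: the candidates for the hook are the one in the forked rest at (490,360), a small one loose on the bench at (572,408), and tools at the right edge (795,520). I take the one in the rest. The steriliser mouth is at (385,275), door at (368,330), timer (412,395), pen (287,366), tip box (240,305).

```bash
python3 - <<'E'
from h import *
p,d=load('scene')
a=cv2.resize(p[215:300,310:440][...,::-1],(780,510),interpolation=cv2.INTER_CUBIC)  # 6x, rest
b=cv2.resize(p[140:260,205:365][...,::-1],(800,600),interpolation=cv2.INTER_CUBIC) # 5x
cv2.imwrite('pics/rest.png',a); cv2.imwrite('pics/ster.png',b)
E
```

```text
(no output)
```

View pics/rest.png

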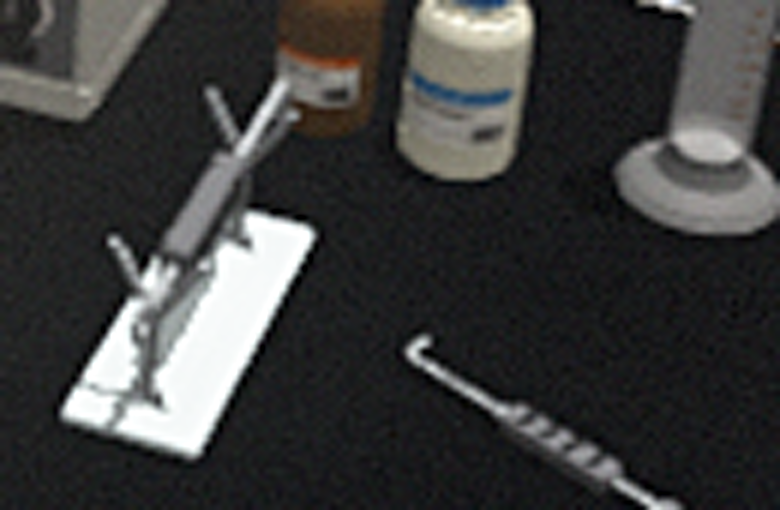

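View pics/ster.png

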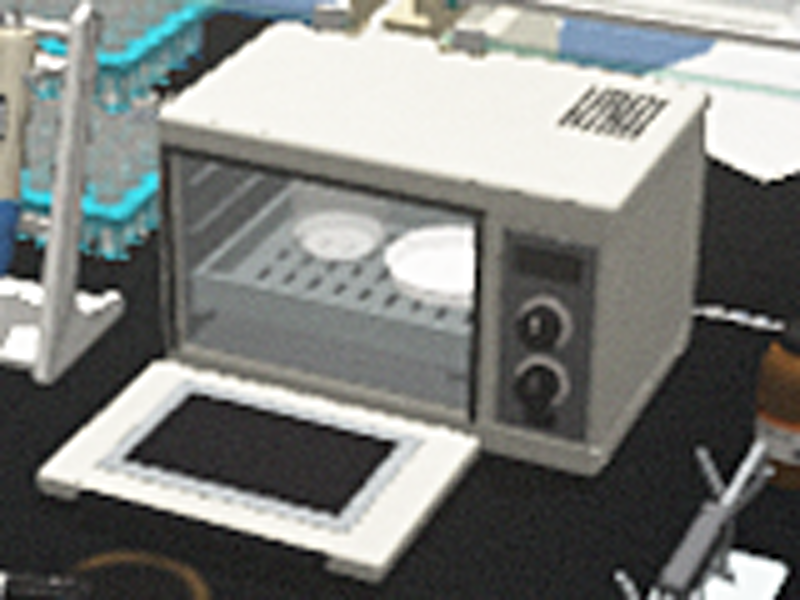

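Rest crop: the hook in the rest has a plain grey grip and a rod that goes up and away to the tip. The plate corners are at (62,415), (195,460), (315,235). The other hook, at (540,430), is a smaller ribbed one and not the one wanted. Steriliser crop: the tray's rim is at about (205,280)–(470,330), with the beaker at (340,235) and the dish at (430,260). The door corners are (40,480), (375,572), (480,440), (165,362).

```bash
cat >> h.py <<'E'
def onplane(n,uv,z):
    c=optics.get_calibration(n); K=np.array(c['intrinsics']);T=np.array(c['T'])
    q=cv2.undistortPoints(np.array(uv,float).reshape(-1,1,2),K,np.array([c['k1'],0,0,0,0.]))[:,0]
    r=np.c_[q,np.ones(len(q))]@T[:3,:3].T; s=(z-T[2,3])/r[:,2]
    return T[:3,3]+r*s[:,None]
def rect(P):
    r=cv2.minAreaRect((P[:,:2]*1000).astype(np.float32)); return r
E
python3 - <<'E'
from h import *
np.set_printoptions(precision=4,suppress=True)
p,d=load('scene'); P=cloud('scene',d)
A=lambda c:np.array(c)/6-0.4+[310,215]
B=lambda c:np.array(c)/5-0.4+[205,140]
print('plate',onplane('scene',A([(62,412),(195,458),(315,232)]),.008))
print('door',onplane('scene',B([(40,480),(375,570),(480,440),(165,362)]),.028))
print('top',onplane('scene',B([(160,120),(615,210),(705,100),(275,28)]),.205))
print('rim',onplane('scene',B([(210,280),(470,325)]),.089))
# depth: hook grip
Q=P[215:300,310:440]; g=Q[(Q[...,2]>.055)&(Q[...,2]<.1)]
vv,uu=np.where((Q[...,2]>.055)&(Q[...,2]<.1))
for lo,hi in[(.055,.065),(.065,.072),(.072,.08),(.08,.09)]:
    m=(g[:,2]>lo)&(g[:,2]<hi);print(lo,m.sum())
def reg(y0,y1,x0,x1,z0,z1,P=P):
    q=P[y0:y1,x0:x1].reshape(-1,3); return q[(q[:,2]>z0)&(q[:,2]<z1)]
t=reg(140,190,230,350,.198,.212); print('topz',t[:,2].mean(),rect(t))
t=reg(205,260,205,310,.024,.033); print('door',t[:,2].mean(),rect(t))
t=reg(245,300,315,370,.004,.012); print('plate',t[:,2].mean(),rect(t))
t=Q[20:50,22:42].reshape(-1,3);t=t[(t[:,2]>.06)&(t[:,2]<.085)]
print('grip',len(t),t.mean(0),cv2.fitLine(t[:,:2].astype(np.float32),2,0,.01,.01).ravel(),t[:,2].max(),rect(t))
print('bounds tips',rect(reg(190,240,140,195,.03,.1)))
p,d=load('top');P2=cloud('top',d)
t=reg(120,180,185,305,.198,.212,P2); print('top-topz',t[:,2].mean(),rect(t))
E
```

```text
plate [[ 0.3857 -0.233   0.008 ]
 [ 0.3775 -0.2978  0.008 ]
 [ 0.5684 -0.3083  0.008 ]]
door [[ 0.4559  0.1372  0.028 ]
 [ 0.4465 -0.0893  0.028 ]
 [ 0.6034 -0.0984  0.028 ]
 [ 0.6144  0.1305  0.028 ]]
top [[ 0.6167  0.1271  0.205 ]
 [ 0.6071 -0.1757  0.205 ]
 [ 0.7839 -0.1836  0.205 ]
 [ 0.7856  0.1232  0.205 ]]
rim [[ 0.6295  0.1023  0.089 ]
 [ 0.639  -0.0768  0.089 ]]
0.055 252
0.065 239
0.072 281
0.08 203
topz 0.20337201594176507 ((746.9688110351562, 33.62968444824219), (428.9202575683594, 258.8664855957031), 87.00045776367188)
door 0.027597388396053985 ((562.3350219726562, 52.511688232421875), (344.4919738769531, 234.3249969482422), 86.51541137695312)
plate 0.007153231715171083 ((462.78900146484375, -265.24407958984375), (93.56961822509766, 221.57383728027344), 84.08654022216797)
grip 201 [ 0.4687 -0.2699  0.0717] [ 1.     -0.0053  0.4687 -0.2699] 0.08498036208537019 ((482.6541442871094, -273.4704895019531), (31.685644149780273, 155.79986572265625), 88.53427124023438)
bounds tips ((543.7979736328125, 353.95135498046875), (202.20591735839844, 159.44061279296875), 74.95914459228516)
top-topz 0.20474640065253225 ((743.3839111328125, -27.451889038085938), (314.2018737792969, 251.7636260986328), 86.56109619140625)
```

```bash
cat >> h.py <<'E'
def proj(n,X):
    c=optics.get_calibration(n); K=np.array(c['intrinsics']);T=np.linalg.inv(np.array(c['T']))
    return cv2.projectPoints(np.array(X,float),cv2.Rodrigues(T[:3,:3])[0],T[:3,3],K,np.array([c['k1'],0,0,0,0.]))[0][:,0]
def fr(pose,X):
    x,y,a=pose; X=np.array(X,float)/1000; c,s=np.cos(a),np.sin(a)
    return np.c_[x+c*X[:,0]-s*X[:,1],y+s*X[:,0]+c*X[:,1],X[:,2]]
def over(n,p,box,f,items):
    x0,y0,x1,y1=box; im=cv2.resize(p[y0:y1,x0:x1][...,::-1],None,fx=f,fy=f,interpolation=cv2.INTER_CUBIC).copy()
    for pose,X,col in items:
        q=((proj(n,fr(pose,X))-[x0,y0]+.5)*f).astype(int)
        cv2.polylines(im,[q.reshape(-1,1,2)],False,col,1)
    return im
E
python3 - <<'E'
from h import *
from scipy.optimize import least_squares
B=lambda c:np.array(c)/5-0.4+[205,140]
A=lambda c:np.array(c)/6-0.4+[310,215]
px=B([(40,480),(375,570),(160,120),(615,210),(705,100)])
X=[(-272,118,28),(-272,-118,28),(-97.5,118,205),(-97.5,-195,205),(97.5,-195,205)]
s=least_squares(lambda v:(proj('scene',fr(v,X))-px).ravel(),[.71,.012,-.04],loss='soft_l1'); print(s.x,s.fun.round(1))
pr=A([(62,412),(195,458),(315,232)]); Y=[(-95,33,8),(-95,-33,8),(95,-33,8)]
r=least_squares(lambda v:(proj('scene',fr(v,Y))-pr).ravel(),[.477,-.27,-.06]); print(r.x,r.fun.round(1))
S,R=s.x,r.x; np.savez('pose.npz',S=S,R=R)
g,re,bl=(0,255,0),(0,0,255),(255,100,0)
p,_=load('scene')
i1=over('scene',p,(205,140,365,260),5,[(S,[(-272,118,28),(-272,-118,28)],g),(S,[(-97.5,118,28),(-97.5,118,205),(-97.5,-195,205),(97.5,-195,205),(97.5,118,205),(-97.5,118,205)],g),(S,[(-82.5,100,89),(-82.5,-100,89)],re),(S,[(-97.5,102,36),(-97.5,102,178),(-97.5,-102,178),(-97.5,-102,36),(-97.5,102,36)],bl)])
i2=over('scene',p,(310,215,370,300),7,[(R,[(-95,33,8),(-95,-33,8),(95,-33,8),(95,33,8),(-95,33,8)],g),(R,[(-78,0,65),(135,0,65),(135,0,38)],re),(R,[(75,-20.5,87),(75,0,52),(75,20.5,87)],bl),(R,[(-62,-20.5,87),(-62,0,52),(-62,20.5,87)],bl)])
cv2.imwrite('pics/ov.png',i1)
cv2.imwrite('pics/ov2.png',i2)
E
```

```text
[ 0.71834752  0.01308259 -0.04785569] [-2.5  0.1  0.1  1.2 -1.  -1.6  0.9 -0.6  2.6 -2.4]
[ 0.47620008 -0.27048602 -0.05588354] [-0.5  0.5  0.3 -0.4  0.2 -0.1]
```

View pics/ov.png

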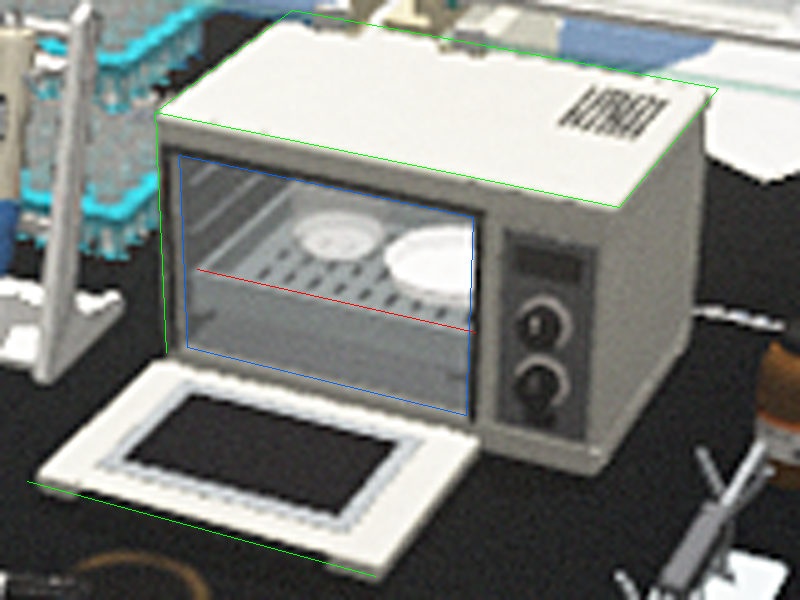

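View pics/ov2.png

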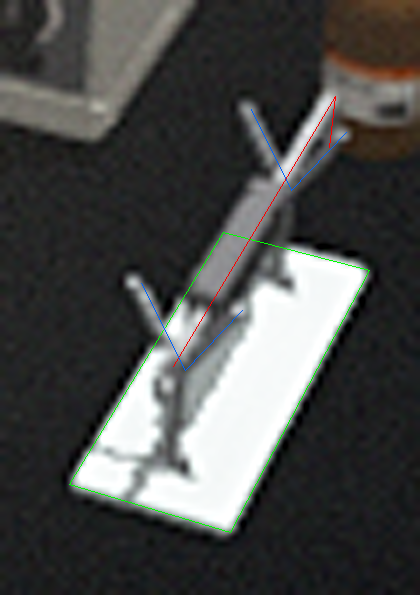

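The overlay fits to about 3 mm. The forks appear slightly to the left of the model, (132,280) seen against (145,285) predicted, so I shift y by +2–3 mm. The tray rim lies close to the predicted line. Now I move above the hook.

Emit:
play_rows --plan '[{"rz":-0.125},{"rz":-0.125},{"x":-18,"y":-50},{"x":-18,"y":-50},{"x":-18,"y":-50},{"x":-18,"y":-50},{"x":-18,"y":-50},{"x":-18,"y":-50},{"x":-18,"y":-50},{"x":-18,"y":-50},{"x":-18,"y":-50},{"x":-18,"y":-50}]'

```text
schema error: expected keys gripper, x, y, z, rx, ry, rz
```

Emit:
play_rows --plan '[{"x":-18,"y":-50},{"x":-18,"y":-50},{"x":-18,"y":-50},{"x":-18,"y":-50},{"x":-18,"y":-50},{"x":-18,"y":-50},{"x":-18,"y":-50},{}]'

```text
schema error: expected keys gripper, x, y, z, rx, ry, rz
```

Emit:
play_rows --plan '[{"gripper":1,"x":0,"y":0,"z":0,"rx":0,"ry":0,"rz":-0.125},{"gripper":1,"x":0,"y":0,"z":0,"rx":0,"ry":0,"rz":-0.125},{"gripper":1,"x":-18,"y":-50,"z":0,"rx":0,"ry":0,"rz":0},{"gripper":1,"x":-18,"y":-50,"z":0,"rx":0,"ry":0,"rz":0},{"gripper":1,"x":-18,"y":-50,"z":0,"rx":0,"ry":0,"rz":0},{"gripper":1,"x":-18,"y":-50,"z":0,"rx":0,"ry":0,"rz":0},{"gripper":1,"x":-18,"y":-50,"z":0,"rx":0,"ry":0,"rz":0},{"gripper":1,"x":-18,"y":-50,"z":0,"rx":0,"ry":0,"rz":0},{"gripper":1,"x":-18,"y":-50,"z":0,"rx":0,"ry":0,"rz":0},{"gripper":1,"x":-18,"y":-50,"z":0,"rx":0,"ry":0,"rz":0},{"gripper":1,"x":-18,"y":-50,"z":0,"rx":0,"ry":0,"rz":0},{"gripper":1,"x":-18,"y":-50,"z":0,"rx":0,"ry":0,"rz":0}]'

```text
time_s: 1.6
tcp_pos: [0.355, 0.1328, 0.2312]
eef_rot: [3.141, 0.0, 3.086]
ft_force: [0.3, 0.5, 1.3]
grip_width: 1.002
finger_force: 0.0
```

Emit:
play_rows --plan '[{"gripper":1,"x":-18,"y":-50,"z":0,"rx":0,"ry":0,"rz":0},{"gripper":1,"x":-18,"y":-50,"z":0,"rx":0,"ry":0,"rz":0},{"gripper":1,"x":-18,"y":-50,"z":0,"rx":0,"ry":0,"rz":0},{"gripper":1,"x":-18,"y":-50,"z":0,"rx":0,"ry":0,"rz":0},{"gripper":1,"x":-18,"y":-50,"z":0,"rx":0,"ry":0,"rz":0},{"gripper":1,"x":-18,"y":-50,"z":0,"rx":0,"ry":0,"rz":0},{"gripper":1,"x":-18,"y":-50,"z":0,"rx":0,"ry":0,"rz":0},{"gripper":1,"x":0,"y":0,"z":0,"rx":0,"ry":0,"rz":0}]'

```text
time_s: 2.6
tcp_pos: [0.4614, -0.2246, 0.2302]
eef_rot: [3.141, -0.002, 3.083]
ft_force: [-0.7, -0.2, 0.1]
grip_width: 1.001
finger_force: 0.0
```

Emit:
play_rows --plan '[{"gripper":1,"x":-17,"y":-41,"z":0,"rx":0,"ry":0,"rz":0},{"gripper":1,"x":0,"y":0,"z":40,"rx":0,"ry":0,"rz":0},{"gripper":1,"x":0,"y":0,"z":40,"rx":0,"ry":0,"rz":0},{"gripper":1,"x":0,"y":0,"z":20,"rx":0,"ry":0,"rz":0},{"gripper":1,"x":0,"y":0,"z":0,"rx":0,"ry":0,"rz":0}]'

```text
time_s: 3.22
tcp_pos: [0.4757, -0.2633, 0.1307]
eef_rot: [3.141, -0.001, 3.086]
ft_force: [0.5, -1.0, 0.3]
grip_width: 0.999
finger_force: 0.0
```

```bash
python3 - <<'E'
from h import *
z=np.load('pose.npz');R=z['R']+[0,.003,0]
p,d=snap('scene'); print(get_state()['tcp_pos'])
i=over('scene',p,(295,170,395,300),4.6,[(R,[(-78,0,65),(135,0,65),(135,0,38)],(0,0,255))])
p2,d2=snap('top')
j=cv2.resize(p2[150:280,290:380][...,::-1],None,fx=4.6,fy=4.6,interpolation=cv2.INTER_CUBIC)
h=min(len(i),len(j));cv2.imwrite('pics/g.png',np.hstack([i[:h],j[:h]])[:600,:800])
E
```

```text
[ 0.47623221 -0.26369379  0.13213764]
```

View pics/g.png

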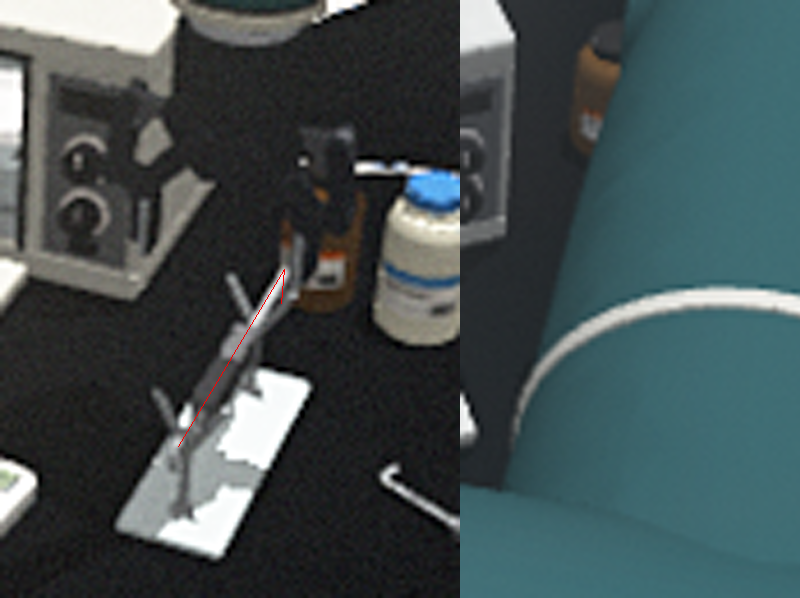

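The picture shows the open fingers straddling the hook line, one at (145,200) and one at (325,210). The red predicted axis lies on the rod and the end matches at (285,268). I descend and grip.

Emit:
play_rows --plan '[{"gripper":1,"x":0,"y":-4,"z":30,"rx":0,"ry":0,"rz":0},{"gripper":1,"x":0,"y":0,"z":30,"rx":0,"ry":0,"rz":0},{"gripper":1,"x":0,"y":0,"z":24,"rx":0,"ry":0,"rz":0},{"gripper":1,"x":0,"y":0,"z":0,"rx":0,"ry":0,"rz":0},{"gripper":1,"x":0,"y":0,"z":0,"rx":0,"ry":0,"rz":0}]'

```text
time_s: 3.95
tcp_pos: [0.4766, -0.2684, 0.0493]
eef_rot: [-3.14, 0.002, 3.086]
ft_force: [0.4, -0.1, 0.7]
grip_width: 0.998
finger_force: 0.0
```

Emit:
play_rows --plan '[{"gripper":0.4,"x":0,"y":0,"z":0,"rx":0,"ry":0,"rz":0},{"gripper":0.3,"x":0,"y":0,"z":0,"rx":0,"ry":0,"rz":0},{"gripper":0.25,"x":0,"y":0,"z":0,"rx":0,"ry":0,"rz":0},{"gripper":0,"x":0,"y":0,"z":0,"rx":0,"ry":0,"rz":0},{"gripper":0,"x":0,"y":0,"z":0,"rx":0,"ry":0,"rz":0},{"gripper":0,"x":0,"y":0,"z":0,"rx":0,"ry":0,"rz":0},{"gripper":0,"x":0,"y":0,"z":0,"rx":0,"ry":0,"rz":0},{"gripper":0,"x":0,"y":0,"z":0,"rx":0,"ry":0,"rz":0}]'

```text
time_s: 4.95
tcp_pos: [0.4763, -0.2696, 0.0483]
eef_rot: [-3.138, 0.002, 3.086]
ft_force: [0.1, -13.1, 2.8]
grip_width: 0.173
finger_force: 59.7
```

Emit:
play_rows --plan '[{"gripper":0,"x":0,"y":-1,"z":0,"rx":0,"ry":0,"rz":0},{"gripper":0,"x":0,"y":-1,"z":0,"rx":0,"ry":0,"rz":0},{"gripper":0,"x":0,"y":0,"z":0,"rx":0,"ry":0,"rz":0}]'

```text
time_s: 5.32
tcp_pos: [0.4761, -0.2702, 0.0478]
eef_rot: [-3.141, 0.001, 3.086]
ft_force: [2.3, -2.1, 5.1]
grip_width: 0.178
finger_force: 60.1
```

Emit:
play_rows --plan '[{"gripper":0,"x":0,"y":0,"z":-15,"rx":0,"ry":0,"rz":0},{"gripper":0,"x":0,"y":0,"z":-25,"rx":0,"ry":0,"rz":0},{"gripper":0,"x":0,"y":0,"z":-25,"rx":0,"ry":0,"rz":0},{"gripper":0,"x":0,"y":0,"z":-20,"rx":0,"ry":0,"rz":0},{"gripper":0,"x":0,"y":0,"z":0,"rx":0,"ry":0,"rz":0},{"gripper":0,"x":0,"y":0,"z":0,"rx":0,"ry":0,"rz":0}]'

```text
time_s: 6.08
tcp_pos: [0.4753, -0.2697, 0.1314]
eef_rot: [3.141, -0.001, 3.086]
ft_force: [-1.3, 0.8, -1.4]
grip_width: 0.179
finger_force: 59.2
```

Emit:
play_rows --plan '[{"gripper":0,"x":30,"y":0,"z":0,"rx":0,"ry":0,"rz":0},{"gripper":0,"x":40,"y":0,"z":0,"rx":0,"ry":0,"rz":0},{"gripper":0,"x":10,"y":30,"z":0,"rx":0,"ry":0,"rz":0},{"gripper":0,"x":0,"y":40,"z":0,"rx":0,"ry":0,"rz":0},{"gripper":0,"x":0,"y":40,"z":0,"rx":0,"ry":0,"rz":0},{"gripper":0,"x":0,"y":40,"z":0,"rx":0,"ry":0,"rz":0},{"gripper":0,"x":0,"y":40,"z":0,"rx":0,"ry":0,"rz":0},{"gripper":0,"x":0,"y":40,"z":0,"rx":0,"ry":0,"rz":0},{"gripper":0,"x":0,"y":40,"z":0,"rx":0,"ry":0,"rz":0},{"gripper":0,"x":0,"y":10,"z":0,"rx":0,"ry":0,"rz":0},{"gripper":0,"x":0,"y":0,"z":0,"rx":0,"ry":0,"rz":0}]'

```text
time_s: 7.45
tcp_pos: [0.4112, 0.0143, 0.1316]
eef_rot: [-3.141, -0.001, 3.087]
ft_force: [-0.2, 0.3, -1.3]
grip_width: 0.179
finger_force: 59.3
```

Emit:
play_rows --plan '[{"gripper":0,"x":0,"y":15,"z":0,"rx":0,"ry":0,"rz":0},{"gripper":0,"x":-30,"y":0,"z":0,"rx":0,"ry":0,"rz":0},{"gripper":0,"x":-30,"y":0,"z":0,"rx":0,"ry":0,"rz":0},{"gripper":0,"x":-30,"y":0,"z":0,"rx":0,"ry":0,"rz":0},{"gripper":0,"x":-20,"y":0,"z":0,"rx":0,"ry":0,"rz":0},{"gripper":0,"x":0,"y":0,"z":0,"rx":0,"ry":0,"rz":0},{"gripper":0,"x":0,"y":0,"z":0,"rx":0,"ry":0,"rz":0}]'

```text
time_s: 8.32
tcp_pos: [0.5216, 0.0228, 0.132]
eef_rot: [-3.142, -0.001, 3.085]
ft_force: [-0.4, -0.5, -1.4]
grip_width: 0.169
finger_force: 59.3
```

```bash
python3 - <<'E'
from h import *
z=np.load('pose.npz');S=z['S']
p,d=snap('scene'); s=get_state();print(s['tcp_pos'],s['eef_rot'])
t=s['tcp_pos'];H=[t[0],t[1],s['eef_rot'][2]-np.pi]; a=(t[2]-.0478+.065)*1000
i=over('scene',p,(215,150,320,230),7.5,[(H,[(45,0,a),(135,0,a),(135,0,a-26.5)],(0,0,255)),(S,[(-82.5,100,89),(-82.5,-100,89)],(0,255,0)),(S,[(-76.9,100,89),(-76.9,-100,89)],(255,255,0))])
cv2.imwrite('pics/tip.png',i[:600,:800])
E
```

```text
[0.5215295  0.02286433 0.13223282] [ 3.14159257e+00 -2.37689766e-04  3.08540350e+00]
```

View pics/tip.png

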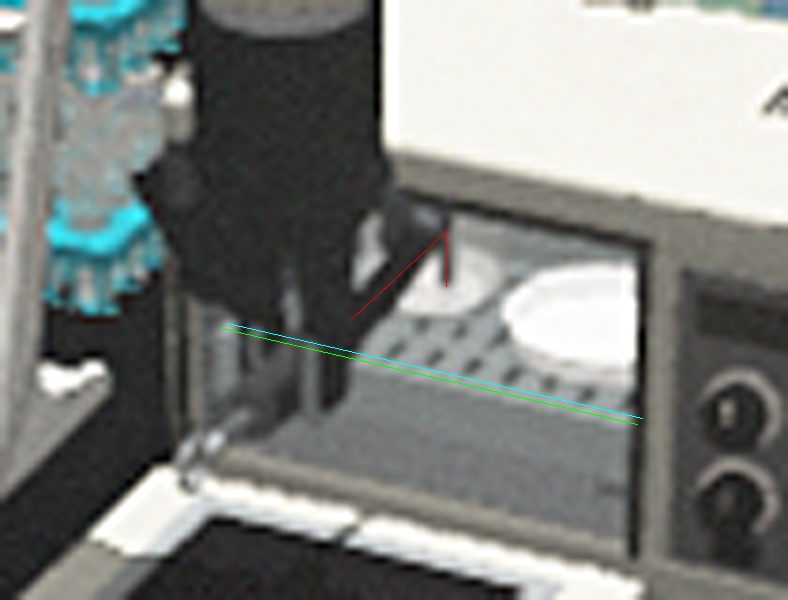

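Tip view: the predicted tip, in red at (446,285), lies well behind the wall's edge, which runs (230,325)–(640,420) and matches the image. The beaker (460,280) and dish (580,310) are farther back. I lower the tip.

Emit:
play_rows --plan '[{"gripper":0,"x":0,"y":0,"z":12,"rx":0,"ry":0,"rz":0},{"gripper":0,"x":0,"y":0,"z":15,"rx":0,"ry":0,"rz":0},{"gripper":0,"x":0,"y":0,"z":8,"rx":0,"ry":0,"rz":0},{"gripper":0,"x":0,"y":0,"z":4,"rx":0,"ry":0,"rz":0},{"gripper":0,"x":0,"y":0,"z":0,"rx":0,"ry":0,"rz":0}]'

```text
time_s: 9.0
tcp_pos: [0.522, 0.0229, 0.0931]
eef_rot: [-3.142, -0.0, 3.086]
ft_force: [0.4, 0.9, -0.9]
grip_width: 0.173
finger_force: 59.3
```

Emit:
play_rows --plan '[{"gripper":0,"x":0,"y":0,"z":3,"rx":0,"ry":0,"rz":0},{"gripper":0,"x":0,"y":0,"z":3,"rx":0,"ry":0,"rz":0},{"gripper":0,"x":0,"y":0,"z":3,"rx":0,"ry":0,"rz":0},{"gripper":0,"x":0,"y":0,"z":0,"rx":0,"ry":0,"rz":0},{"gripper":0,"x":0,"y":0,"z":0,"rx":0,"ry":0,"rz":0}]'

```text
time_s: 9.62
tcp_pos: [0.5221, 0.023, 0.0844]
eef_rot: [3.142, 0.0, 3.086]
ft_force: [0.0, 0.9, -1.4]
grip_width: 0.177
finger_force: 59.3
```

Emit:
play_rows --plan '[{"gripper":0,"x":1.5,"y":0,"z":1,"rx":0,"ry":0,"rz":0},{"gripper":0,"x":1.5,"y":0,"z":0,"rx":0,"ry":0,"rz":0},{"gripper":0,"x":1.5,"y":0,"z":0,"rx":0,"ry":0,"rz":0},{"gripper":0,"x":1.5,"y":0,"z":0,"rx":0,"ry":0,"rz":0},{"gripper":0,"x":1.5,"y":0,"z":0,"rx":0,"ry":0,"rz":0},{"gripper":0,"x":1.5,"y":0,"z":0,"rx":0,"ry":0,"rz":0}]'

```text
time_s: 10.38
tcp_pos: [0.513, 0.0234, 0.0833]
eef_rot: [-3.142, 0.0, 3.086]
ft_force: [-0.9, -0.1, -2.0]
grip_width: 0.172
finger_force: 59.3
```

Emit:
play_rows --plan '[{"gripper":0,"x":1.5,"y":0,"z":0,"rx":0,"ry":0,"rz":0},{"gripper":0,"x":1.5,"y":0,"z":0,"rx":0,"ry":0,"rz":0},{"gripper":0,"x":1.5,"y":0,"z":0,"rx":0,"ry":0,"rz":0},{"gripper":0,"x":1.5,"y":0,"z":0,"rx":0,"ry":0,"rz":0}]'

```text
time_s: 10.88
tcp_pos: [0.507, 0.0238, 0.0833]
eef_rot: [3.142, 0.0, 3.086]
ft_force: [-0.6, 0.1, -1.6]
grip_width: 0.174
finger_force: 59.3
```

Emit:
play_rows --plan '[{"gripper":0,"x":1.5,"y":0,"z":0,"rx":0,"ry":0,"rz":0},{"gripper":0,"x":1.5,"y":0,"z":0,"rx":0,"ry":0,"rz":0},{"gripper":0,"x":1.5,"y":0,"z":0,"rx":0,"ry":0,"rz":0},{"gripper":0,"x":1.5,"y":0,"z":0,"rx":0,"ry":0,"rz":0}]'

```text
time_s: 11.38
tcp_pos: [0.5011, 0.0241, 0.0834]
eef_rot: [-3.142, 0.0, 3.086]
ft_force: [2.8, 0.0, -1.6]
grip_width: 0.18
finger_force: 59.3
```

Emit:
play_rows --plan '[{"gripper":0,"x":1.5,"y":0,"z":0,"rx":0,"ry":0,"rz":0},{"gripper":0,"x":1.5,"y":0,"z":0,"rx":0,"ry":0,"rz":0},{"gripper":0,"x":1.5,"y":0,"z":0,"rx":0,"ry":0,"rz":0},{"gripper":0,"x":1.5,"y":0,"z":0,"rx":0,"ry":0,"rz":0}]'

```text
time_s: 11.88
tcp_pos: [0.495, 0.0244, 0.0833]
eef_rot: [-3.142, -0.0, 3.086]
ft_force: [3.1, -0.2, -0.6]
grip_width: 0.174
finger_force: 59.3
```

Emit:
play_rows --plan '[{"gripper":0,"x":1.5,"y":0,"z":0,"rx":0,"ry":0,"rz":0},{"gripper":0,"x":1.5,"y":0,"z":0,"rx":0,"ry":0,"rz":0},{"gripper":0,"x":1.5,"y":0,"z":0,"rx":0,"ry":0,"rz":0},{"gripper":0,"x":1.5,"y":0,"z":0,"rx":0,"ry":0,"rz":0},{"gripper":0,"x":1.5,"y":0,"z":0,"rx":0,"ry":0,"rz":0},{"gripper":0,"x":1.5,"y":0,"z":0,"rx":0,"ry":0,"rz":0}]'

```text
time_s: 12.62
tcp_pos: [0.486, 0.0249, 0.0833]
eef_rot: [3.142, -0.0, 3.086]
ft_force: [2.5, -0.9, -2.3]
grip_width: 0.177
finger_force: 59.3
```

Emit:
play_rows --plan '[{"gripper":0,"x":1.2,"y":0,"z":0,"rx":0,"ry":0,"rz":0},{"gripper":0,"x":1.2,"y":0,"z":0,"rx":0,"ry":0,"rz":0},{"gripper":0,"x":1.2,"y":0,"z":0,"rx":0,"ry":0,"rz":0}]'

```text
time_s: 13.0
tcp_pos: [0.4825, 0.0251, 0.0833]
eef_rot: [-3.142, -0.0, 3.086]
ft_force: [2.1, -0.4, -1.8]
grip_width: 0.18
finger_force: 59.3
```

Emit:
play_rows --plan '[{"gripper":0,"x":1.5,"y":0,"z":0,"rx":0,"ry":0,"rz":0},{"gripper":0,"x":1.5,"y":0,"z":0,"rx":0,"ry":0,"rz":0},{"gripper":0,"x":1.5,"y":0,"z":0,"rx":0,"ry":0,"rz":0}]'

```text
time_s: 13.38
tcp_pos: [0.4779, 0.0254, 0.0833]
eef_rot: [-3.142, 0.0, 3.086]
ft_force: [2.4, -0.8, -2.0]
grip_width: 0.175
finger_force: 59.3
```

Emit:
play_rows --plan '[{"gripper":0,"x":1.5,"y":0,"z":0,"rx":0,"ry":0,"rz":0},{"gripper":0,"x":1.5,"y":0,"z":0,"rx":0,"ry":0,"rz":0},{"gripper":0,"x":1.5,"y":0,"z":0,"rx":0,"ry":0,"rz":0}]'

```text
time_s: 13.75
tcp_pos: [0.4735, 0.0256, 0.0833]
eef_rot: [-3.142, -0.0, 3.086]
ft_force: [2.8, -0.3, -1.2]
grip_width: 0.177
finger_force: 59.3
```

Emit:
play_rows --plan '[{"gripper":0,"x":1.4,"y":0,"z":0,"rx":0,"ry":0,"rz":0},{"gripper":0,"x":1.4,"y":0,"z":0,"rx":0,"ry":0,"rz":0},{"gripper":0,"x":1.4,"y":0,"z":0,"rx":0,"ry":0,"rz":0}]'

```text
time_s: 14.12
tcp_pos: [0.4693, 0.0259, 0.0833]
eef_rot: [3.142, -0.0, 3.086]
ft_force: [3.1, -0.0, -1.8]
grip_width: 0.173
finger_force: 59.3
```

Emit:
play_rows --plan '[{"gripper":0,"x":1.4,"y":0,"z":0,"rx":0,"ry":0,"rz":0},{"gripper":0,"x":1.4,"y":0,"z":0,"rx":0,"ry":0,"rz":0},{"gripper":0,"x":1.4,"y":0,"z":0,"rx":0,"ry":0,"rz":0}]'

```text
time_s: 14.5
tcp_pos: [0.4651, 0.0261, 0.0833]
eef_rot: [-3.142, 0.0, 3.086]
ft_force: [2.6, -0.3, -1.7]
grip_width: 0.179
finger_force: 59.3
```

Emit:
play_rows --plan '[{"gripper":0,"x":1.4,"y":0,"z":0,"rx":0,"ry":0,"rz":0},{"gripper":0,"x":1.4,"y":0,"z":0,"rx":0,"ry":0,"rz":0},{"gripper":0,"x":1.4,"y":0,"z":0,"rx":0,"ry":0,"rz":0}]'

```text
time_s: 14.88
tcp_pos: [0.4609, 0.0264, 0.0833]
eef_rot: [-3.142, -0.0, 3.086]
ft_force: [3.1, -0.4, -0.8]
grip_width: 0.178
finger_force: 59.3
```

Emit:
play_rows --plan '[{"gripper":0,"x":1.4,"y":0,"z":0,"rx":0,"ry":0,"rz":0},{"gripper":0,"x":1.4,"y":0,"z":0,"rx":0,"ry":0,"rz":0},{"gripper":0,"x":1.4,"y":0,"z":0,"rx":0,"ry":0,"rz":0}]'

```text
time_s: 15.25
tcp_pos: [0.4567, 0.0266, 0.0833]
eef_rot: [-3.142, 0.0, 3.086]
ft_force: [2.5, -0.5, -1.2]
grip_width: 0.178
finger_force: 59.3
```

Emit:
play_rows --plan '[{"gripper":0,"x":1.4,"y":0,"z":0,"rx":0,"ry":0,"rz":0},{"gripper":0,"x":1.4,"y":0,"z":0,"rx":0,"ry":0,"rz":0},{"gripper":0,"x":1.4,"y":0,"z":0,"rx":0,"ry":0,"rz":0}]'

```text
time_s: 15.62
tcp_pos: [0.4525, 0.0268, 0.0833]
eef_rot: [-3.142, 0.0, 3.086]
ft_force: [2.7, -0.2, -0.1]
grip_width: 0.176
finger_force: 59.3
```

Emit:
play_rows --plan '[{"gripper":0,"x":1.4,"y":0,"z":0,"rx":0,"ry":0,"rz":0},{"gripper":0,"x":1.4,"y":0,"z":0,"rx":0,"ry":0,"rz":0},{"gripper":0,"x":1.4,"y":0,"z":0,"rx":0,"ry":0,"rz":0}]'

```text
time_s: 16.0
tcp_pos: [0.4483, 0.0271, 0.0833]
eef_rot: [3.142, -0.0, 3.086]
ft_force: [2.5, -0.0, -2.2]
grip_width: 0.173
finger_force: 59.3
```

Emit:
play_rows --plan '[{"gripper":0,"x":1.4,"y":0,"z":0,"rx":0,"ry":0,"rz":0},{"gripper":0,"x":1.4,"y":0,"z":0,"rx":0,"ry":0,"rz":0},{"gripper":0,"x":1.4,"y":0,"z":0,"rx":0,"ry":0,"rz":0}]'

```text
time_s: 16.38
tcp_pos: [0.4441, 0.0273, 0.0833]
eef_rot: [-3.142, -0.0, 3.086]
ft_force: [2.5, 0.5, -1.2]
grip_width: 0.175
finger_force: 59.3
```

Emit:
play_rows --plan '[{"gripper":0,"x":1.4,"y":0,"z":0,"rx":0,"ry":0,"rz":0},{"gripper":0,"x":1.4,"y":0,"z":0,"rx":0,"ry":0,"rz":0},{"gripper":0,"x":1.4,"y":0,"z":0,"rx":0,"ry":0,"rz":0}]'

```text
time_s: 16.75
tcp_pos: [0.4399, 0.0275, 0.0833]
eef_rot: [-3.142, -0.0, 3.086]
ft_force: [2.2, -0.2, -2.2]
grip_width: 0.18
finger_force: 59.3
```

Emit:
play_rows --plan '[{"gripper":0,"x":1.4,"y":0,"z":0,"rx":0,"ry":0,"rz":0},{"gripper":0,"x":1.4,"y":0,"z":0,"rx":0,"ry":0,"rz":0},{"gripper":0,"x":1.4,"y":0,"z":0,"rx":0,"ry":0,"rz":0}]'

```text
time_s: 17.12
tcp_pos: [0.4358, 0.0278, 0.0833]
eef_rot: [3.142, 0.0, 3.086]
ft_force: [1.4, -0.3, -1.9]
grip_width: 0.174
finger_force: 59.3
```

Emit:
play_rows --plan '[{"gripper":0,"x":1.4,"y":0,"z":0,"rx":0,"ry":0,"rz":0},{"gripper":0,"x":1.4,"y":0,"z":0,"rx":0,"ry":0,"rz":0},{"gripper":0,"x":1.4,"y":0,"z":0,"rx":0,"ry":0,"rz":0}]'

```text
time_s: 17.5
tcp_pos: [0.4317, 0.0279, 0.0834]
eef_rot: [-3.142, 0.0, 3.086]
ft_force: [4.3, -0.5, -1.4]
grip_width: 0.176
finger_force: 59.2
```

Emit:
play_rows --plan '[{"gripper":0,"x":0.6,"y":0,"z":0,"rx":0,"ry":0,"rz":0},{"gripper":0,"x":0.6,"y":0,"z":0,"rx":0,"ry":0,"rz":0}]'

```text
time_s: 17.75
tcp_pos: [0.4307, 0.028, 0.0834]
eef_rot: [-3.142, 0.001, 3.086]
ft_force: [7.2, 0.4, -3.0]
grip_width: 0.173
finger_force: 59.2
```

Buffers reached. I go on in small steps.

Emit:
play_rows --plan '[{"gripper":0,"x":0.6,"y":0,"z":0,"rx":0,"ry":0,"rz":0},{"gripper":0,"x":0.6,"y":0,"z":0,"rx":0,"ry":0,"rz":0}]'

```text
time_s: 18.0
tcp_pos: [0.4296, 0.0281, 0.0834]
eef_rot: [3.142, 0.001, 3.086]
ft_force: [8.1, -0.8, -3.7]
grip_width: 0.173
finger_force: 59.1
```

Emit:
play_rows --plan '[{"gripper":0,"x":0.6,"y":0,"z":0,"rx":0,"ry":0,"rz":0},{"gripper":0,"x":0.6,"y":0,"z":0,"rx":0,"ry":0,"rz":0}]'

```text
time_s: 18.25
tcp_pos: [0.4285, 0.0282, 0.0835]
eef_rot: [3.142, 0.001, 3.086]
ft_force: [8.7, 0.1, -4.0]
grip_width: 0.176
finger_force: 59.1
```

Emit:
play_rows --plan '[{"gripper":0,"x":0.6,"y":0,"z":0,"rx":0,"ry":0,"rz":0},{"gripper":0,"x":0.6,"y":0,"z":0,"rx":0,"ry":0,"rz":0}]'

```text
time_s: 18.5
tcp_pos: [0.4275, 0.0282, 0.0836]
eef_rot: [3.142, 0.002, 3.086]
ft_force: [12.3, -1.6, -4.2]
grip_width: 0.179
finger_force: 58.9
```

Emit:
play_rows --plan '[{"gripper":0,"x":0.4,"y":0,"z":0,"rx":0,"ry":0,"rz":0},{"gripper":0,"x":0,"y":0,"z":0,"rx":0,"ry":0,"rz":0}]'

```text
time_s: 18.75
tcp_pos: [0.4274, 0.0281, 0.0837]
eef_rot: [-3.141, 0.003, 3.086]
ft_force: [13.9, -1.8, -4.1]
grip_width: 0.18
finger_force: 58.8
```

Emit:
play_rows --plan '[{"gripper":0,"x":0,"y":0,"z":0,"rx":0,"ry":0,"rz":0},{"gripper":0,"x":0,"y":0,"z":0,"rx":0,"ry":0,"rz":0},{"gripper":0,"x":0,"y":0,"z":0,"rx":0,"ry":0,"rz":0}]'

```text
time_s: 19.12
tcp_pos: [0.4274, 0.0281, 0.0836]
eef_rot: [-3.141, 0.003, 3.086]
ft_force: [14.0, -1.4, -5.4]
grip_width: 0.174
finger_force: 58.8
```

Emit:
play_rows --plan '[{"gripper":0,"x":-1,"y":0,"z":0,"rx":0,"ry":0,"rz":0},{"gripper":0,"x":-1,"y":0,"z":0,"rx":0,"ry":0,"rz":0},{"gripper":0,"x":-1,"y":0,"z":0,"rx":0,"ry":0,"rz":0}]'

```text
time_s: 19.5
tcp_pos: [0.4293, 0.0281, 0.0832]
eef_rot: [-3.142, -0.0, 3.086]
ft_force: [0.8, -1.7, -1.7]
grip_width: 0.177
finger_force: 59.3
```

Emit:
play_rows --plan '[{"gripper":0,"x":-1,"y":0,"z":0,"rx":0,"ry":0,"rz":0},{"gripper":0,"x":-1,"y":0,"z":0,"rx":0,"ry":0,"rz":0},{"gripper":0,"x":0,"y":0,"z":0,"rx":0,"ry":0,"rz":0}]'

```text
time_s: 19.88
tcp_pos: [0.4314, 0.028, 0.0832]
eef_rot: [3.142, -0.0, 3.086]
ft_force: [-0.6, 0.1, -1.6]
grip_width: 0.177
finger_force: 59.3
```

The force fell to zero within 2 mm, so the catch holds. I unhook and lift.

Emit:
play_rows --plan '[{"gripper":0,"x":-3,"y":0,"z":0,"rx":0,"ry":0,"rz":0},{"gripper":0,"x":0,"y":0,"z":-5,"rx":0,"ry":0,"rz":0},{"gripper":0,"x":0,"y":0,"z":-15,"rx":0,"ry":0,"rz":0},{"gripper":0,"x":0,"y":0,"z":-20,"rx":0,"ry":0,"rz":0},{"gripper":0,"x":0,"y":0,"z":-10,"rx":0,"ry":0,"rz":0},{"gripper":0,"x":0,"y":0,"z":0,"rx":0,"ry":0,"rz":0}]'

```text
time_s: 20.62
tcp_pos: [0.4348, 0.0278, 0.1344]
eef_rot: [3.141, 0.002, 3.086]
ft_force: [-0.3, 0.0, -1.3]
grip_width: 0.173
finger_force: 59.3
```

Emit:
play_rows --plan '[{"gripper":0,"x":20,"y":0,"z":0,"rx":0,"ry":0,"rz":0},{"gripper":0,"x":10,"y":-15,"z":0,"rx":0,"ry":0,"rz":0},{"gripper":0,"x":0,"y":-40,"z":0,"rx":0,"ry":0,"rz":0},{"gripper":0,"x":0,"y":-40,"z":0,"rx":0,"ry":0,"rz":0},{"gripper":0,"x":0,"y":-40,"z":0,"rx":0,"ry":0,"rz":0},{"gripper":0,"x":0,"y":-40,"z":0,"rx":0,"ry":0,"rz":0},{"gripper":0,"x":0,"y":-40,"z":0,"rx":0,"ry":0,"rz":0},{"gripper":0,"x":0,"y":-40,"z":0,"rx":0,"ry":0,"rz":0},{"gripper":0,"x":0,"y":-30,"z":0,"rx":0,"ry":0,"rz":0},{"gripper":0,"x":0,"y":0,"z":0,"rx":0,"ry":0,"rz":0},{"gripper":0,"x":0,"y":0,"z":0,"rx":0,"ry":0,"rz":0}]'

```text
time_s: 22.0
tcp_pos: [0.3881, -0.2551, 0.133]
eef_rot: [3.141, -0.0, 3.085]
ft_force: [-0.3, 1.1, -0.3]
grip_width: 0.176
finger_force: 59.3
```

```bash
python3 - <<'E'
from h import *
z=np.load('pose.npz');S=z['S'];R=z['R']
p,d=snap('scene'); s=get_state();print(s['tcp_pos'],s['eef_rot'],s['moment'])
t=s['tcp_pos'];H=[t[0],t[1],s['eef_rot'][2]-np.pi]; a=(t[2]-.0478+.065)*1000
i=over('scene',p,(215,140,375,260),5,[(H,[(-78,0,a),(135,0,a),(135,0,a-26.5)],(0,0,255)),(S,[(-82.5-76,100,89),(-82.5-76,-100,89)],(0,255,0))])
cv2.imwrite('pics/back.png',i)
E
```

```text
[ 0.38832515 -0.25481326  0.13313919] [ 3.14138482e+00 -1.60291285e-04  3.08585247e+00] [0.0013428  0.02418275 0.02985854]
```

View pics/back.png

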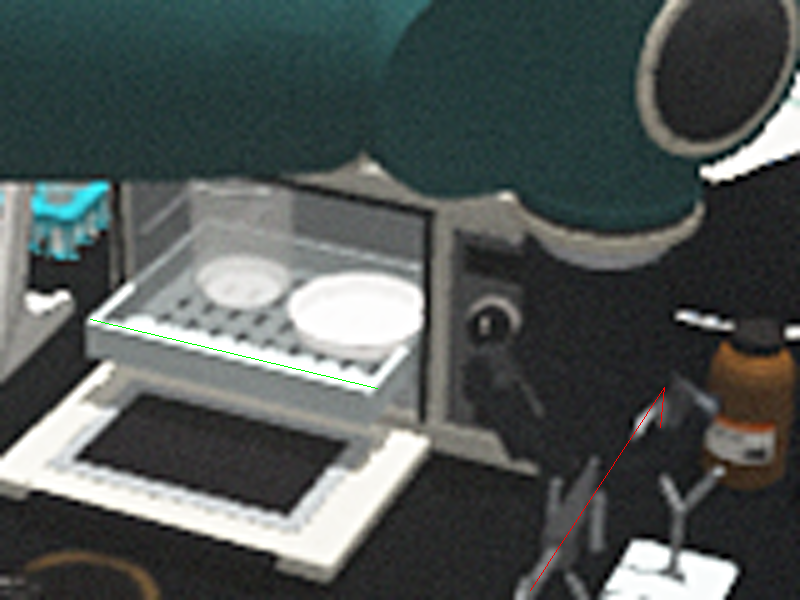

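The picture shows the tray out, its front rim at (95,320)–(375,388) matching about 76 mm of travel. The beaker (240,280) and dish (355,310) are standing. The hook lies along the predicted line towards (660,390), so it has not slipped. Next I go over the rest.

Emit:
play_rows --plan '[{"gripper":0,"x":0,"y":-10.5,"z":0,"rx":0,"ry":0,"rz":0},{"gripper":0,"x":-30,"y":0,"z":0,"rx":0,"ry":0,"rz":0},{"gripper":0,"x":-35,"y":0,"z":0,"rx":0,"ry":0,"rz":0},{"gripper":0,"x":-23.5,"y":0,"z":0,"rx":0,"ry":0,"rz":0},{"gripper":0,"x":0,"y":0,"z":0,"rx":0,"ry":0,"rz":0},{"gripper":0,"x":0,"y":0,"z":0,"rx":0,"ry":0,"rz":0}]'

```text
time_s: 22.8
tcp_pos: [0.476, -0.2704, 0.1332]
eef_rot: [3.142, -0.0, 3.086]
ft_force: [0.1, -0.3, -1.6]
grip_width: 0.175
finger_force: 59.3
```

Lower by 85 mm, slowly at the end.

Emit:
play_rows --plan '[{"gripper":0,"x":0,"y":0,"z":20,"rx":0,"ry":0,"rz":0},{"gripper":0,"x":0,"y":0,"z":25,"rx":0,"ry":0,"rz":0},{"gripper":0,"x":0,"y":0,"z":15,"rx":0,"ry":0,"rz":0},{"gripper":0,"x":0,"y":0,"z":10,"rx":0,"ry":0,"rz":0},{"gripper":0,"x":0,"y":0,"z":5,"rx":0,"ry":0,"rz":0},{"gripper":0,"x":0,"y":0,"z":5,"rx":0,"ry":0,"rz":0},{"gripper":0,"x":0,"y":0,"z":3,"rx":0,"ry":0,"rz":0},{"gripper":0,"x":0,"y":0,"z":0,"rx":0,"ry":0,"rz":0},{"gripper":0,"x":0,"y":0,"z":0,"rx":0,"ry":0,"rz":0}]'

```text
time_s: 23.92
tcp_pos: [0.4765, -0.2705, 0.0506]
eef_rot: [-3.141, 0.0, 3.086]
ft_force: [-0.1, -0.2, -0.9]
grip_width: 0.174
finger_force: 59.3
```

Emit:
play_rows --plan '[{"gripper":0,"x":0,"y":0,"z":1.5,"rx":0,"ry":0,"rz":0},{"gripper":0,"x":0,"y":0,"z":1,"rx":0,"ry":0,"rz":0},{"gripper":0,"x":0,"y":0,"z":0,"rx":0,"ry":0,"rz":0}]'

```text
time_s: 24.3
tcp_pos: [0.4765, -0.2704, 0.048]
eef_rot: [3.141, 0.0, 3.086]
ft_force: [-0.8, 2.2, 1.2]
grip_width: 0.181
finger_force: 59.9
```

Contact with the forks. I open in steps and rise.

Emit:
play_rows --plan '[{"gripper":0.25,"x":0,"y":0,"z":0,"rx":0,"ry":0,"rz":0},{"gripper":0.35,"x":0,"y":0,"z":0,"rx":0,"ry":0,"rz":0},{"gripper":0.6,"x":0,"y":0,"z":0,"rx":0,"ry":0,"rz":0},{"gripper":1,"x":0,"y":0,"z":0,"rx":0,"ry":0,"rz":0},{"gripper":1,"x":0,"y":0,"z":0,"rx":0,"ry":0,"rz":0},{"gripper":1,"x":0,"y":0,"z":0,"rx":0,"ry":0,"rz":0},{"gripper":1,"x":0,"y":0,"z":-15,"rx":0,"ry":0,"rz":0},{"gripper":1,"x":0,"y":0,"z":-30,"rx":0,"ry":0,"rz":0},{"gripper":1,"x":0,"y":0,"z":-40,"rx":0,"ry":0,"rz":0},{"gripper":1,"x":0,"y":0,"z":-40,"rx":0,"ry":0,"rz":0},{"gripper":1,"x":0,"y":0,"z":-20,"rx":0,"ry":0,"rz":0},{"gripper":1,"x":0,"y":0,"z":0,"rx":0,"ry":0,"rz":0}]'

```text
time_s: 25.8
tcp_pos: [0.4767, -0.2707, 0.1942]
eef_rot: [-3.141, 0.002, 3.086]
ft_force: [0.4, 0.1, -0.8]
grip_width: 1.001
finger_force: 0.0
```

```bash
python3 - <<'E'
from h import *
z=np.load('pose.npz');S=z['S'];R=z['R']+[0,.003,0]
p,d=snap('scene')
i=over('scene',p,(210,170,370,290),5,[(S,[(-82.5-76,100,89),(-82.5-76,-100,89)],(0,255,0))])
cv2.imwrite('pics/end.png',i)
E
```

```text
(no output)
```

View pics/end.png

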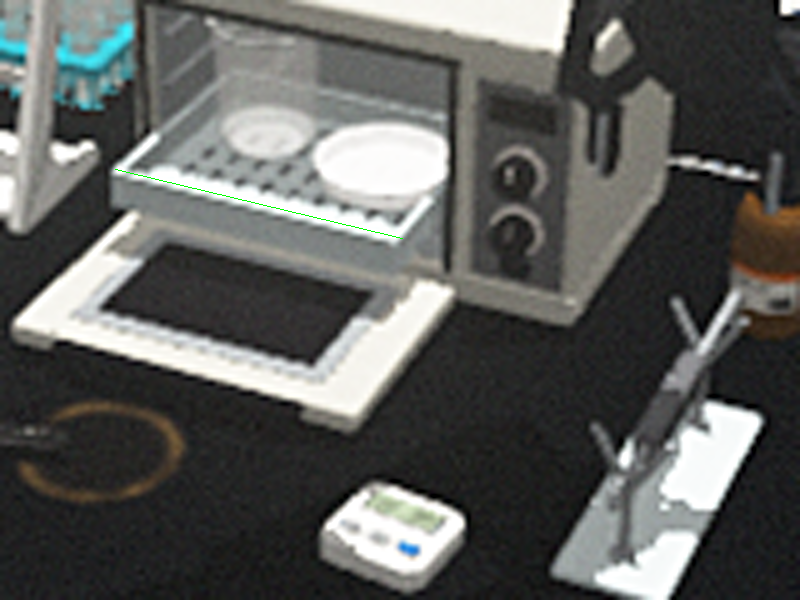

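The final picture shows the hook back in both forks (620,460)–(735,300), as it lay before. The tray is still out with its rim on the line (115,170)–(400,238), the glassware is standing and the timer is where it was. I hand the job in.

```bash
python3 -c "
from rig import ticket
print(ticket.close_job())"
```

```text
the job is handed in; nothing more can be done
None
```

I drew the tray out about 76 mm to its stop with a pull of about 14 N, unhooked it and laid the hook back in both forks. The pull dropped to zero when eased, so the catch appears to be holding. The beaker and dish are standing, and the job is handed in; no verdict came back.

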